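# Rack the ink tubs from light to dark and return the empty one

### The arm

A 7-joint arm with a two-finger parallel gripper is mounted at the origin on the work surface. World frame = base frame: x ahead of the robot, y to its left, z up, the work surface at z = 0. Lengths are in m, angles in rad, forces in N, time in s.
With the tool pointing down it reaches from about 0.4 to 0.875 m from the base axis. Payload 6.5 kg.
Tool frame: the origin (TCP) lies midway between the tips of the shut fingers; the grasp point (between the pads) lies grip_point_offset behind it (grip_point_offset is the distance from the TCP to the grasp point, in m); z points along the fingers, y is the line along which they close (so a half turn about z gives the same grasp; the last joint's range is limited). The gripper opens to 88 mm and grips with 3 to 60 N. Pads are 18 mm wide; open, the fingers measure 123 mm over their backs; the gripper's body (75 mm by 187 mm) begins 45 mm behind the grasp point.
Start: joints at [1.172, 0.536, -0.004, 1.538, 0.003, 1.067, -0.071], TCP at [0.212, -0.614, 0.239] pointing down, gripper open.
Joint ranges: [-2.7, 2.7], [-0.37, 2.16], [-1.27, 1.26], [0.24, 2.4], [-1.31, 4.45], [0.19, 1.91], [-2.76, 2.76]. Speed limits (rad/s): [2.39, 2.39, 3.14, 3.14, 3.14, 3.14, 3.14].

### API

Orientations are given as a 3x3 rotation matrix whose columns are the frame's x, y, z axes.
In Python, from plant import * gives the robot as it stands.
- The arm moves only by the tool carry_out, never from a script. Its argument "moves" is a list that holds one entry, the list of rows, each a list of 6 numbers: the shift along the world's x, y, z in mm, then the turn, a rotation vector about the world's x, y, z in rad. A call has 1 to 5 rows; each row is the pose to reach, as a shift and turn from the pose commanded when the call began; what a row does not reach only later rows make up. A row lasts 1/10 s, in which the tool goes at most 50 mm and 8.59 degrees, less where a joint would pass 70% of its speed; a pose out of reach is approached as far as the arm can. A call with a gripper value outside its range is refused whole. "claw" is the opening, from 0 (shut) to 1 (fully open), set as the call begins (left out, the last holds). The fingers move at their own pace and stop on an object; "squeeze" is the grip in N (left out, the last holds). Time passes only in rows, so rows that repeat a pose let the fingers close. It gives the time, the measured TCP pose, the force, the opening and the grip force at its end, in the units of the state.
- state(): the state, without advancing time (a new reading comes with each control period).
- camera(name): name is "scene" or "top" or "wrist"; returns a dict with "img" (400x640x3 uint8, red, green, blue), "fx", "fy", "cx", "cy" (pixels), "rvec" (rotation vector, rad) and "tvec" (3), from world to camera coordinates, as OpenCV has them; the wrist camera has in their place "hand_eye" (4x4, takes a point from camera to tool coordinates, whose origin is the TCP and whose axes are the flange's). Camera axes: x right, y down, z forward; pixel columns grow to the right and rows downward; lengths in m; the calibration is good to about 2 mm. The wrist camera is an equidistant fisheye: a pixel r from the principal point sees the ray r / f radians off the axis. A picture is of the moment at which its call begins: read the wrist's pose just before it. There is no depth.
- hand_in(): hands the job in; it is judged then, once.
Trained networks look in the newest picture that a camera, given by its name, has taken for a name from the list of things; names that differ only in an ending like _2 or _b are one class to them, and where a whole thing is asked for, a point or a joint stands for the part that bears it (a point fixed in the world has none). Each returns a list of dicts, best first, with "confidence" (0 to 1); they miss things now and then, are a little off and sometimes report something else, mostly with a low value. They report only what shows in the picture. A call takes as long as a camera call.
- silhouettes(name, camera): "region" (400x640 bool, what is visible of it).
- tip_of(name, camera): "position" ([x, y, z] in m, in world coordinates, good to about 4 mm: a listed point, or the origin of a listed thing).
The state is a dict: "t": time; "joint_positions": joint angles; "joint_velocities": joint speeds; "effort": joint torques, N m; "tool_pos": TCP position; "orientation": TCP orientation; "contact_force": force on the tool from outside, world axes, zero at the start; "ft_torque": the same for the moment, N m; "width": finger opening in m; "gripper_force": force on a finger pad.
Only numpy, scipy, OpenCV 4.12 (cv2) and the standard library are available. Lean on these libraries where they do the work, as an engineer would, in place of code of your own. Each camera call takes 0.05 s, during which the arm holds its last target. There are 200 camera calls.

### The job

Line the ink tubs up on the rack in order of shade, one upright and centred on each of the four marks, with white next to the yellow stop, then pale blue, royal blue and navy at the black stop. One of the two identical white tubs is empty, which only its weight gives away: rack the full one and stand the empty one in the red returns tray. Leave the mug and the tape roll where they are.

Things in the scene. Friction and masses are not known exactly. Their poses are not given: they have to be found in the camera images.
- tub_white_1: closed round ink tub, upright cylinder 58 mm in diameter and 80 mm tall, mid-grey with a white lid (top 16 mm) and a white label band; loose, stands on the table at the start. Origin: centre of its underside, z up. The two white tubs look exactly alike: one of them is full (250 to 350 g), the other is empty (40 to 60 g); only their weight, felt on lifting, tells them apart.
- tub_white_2: closed round ink tub, upright cylinder 58 mm in diameter and 80 mm tall, mid-grey with a white lid (top 16 mm) and a white label band; loose, stands on the table at the start. Origin: centre of its underside, z up. The two white tubs look exactly alike: one of them is full (250 to 350 g), the other is empty (40 to 60 g); only their weight, felt on lifting, tells them apart.
- tub_sky: closed round ink tub, upright cylinder 58 mm in diameter and 80 mm tall, mid-grey with a pale sky blue lid (top 16 mm) and a pale sky blue label band; loose, stands on the table at the start. Origin: centre of its underside, z up. Full, 250 to 350 g.
- tub_royal: closed round ink tub, upright cylinder 58 mm in diameter and 80 mm tall, mid-grey with a strong royal blue lid (top 16 mm) and a strong royal blue label band; loose, stands on the table at the start. Origin: centre of its underside, z up. Full, 250 to 350 g.
- tub_navy: closed round ink tub, upright cylinder 58 mm in diameter and 80 mm tall, mid-grey with a near-black navy blue lid (top 16 mm) and a near-black navy blue label band; loose, stands on the table at the start. Origin: centre of its underside, z up. Full, 250 to 350 g.
- rack: fixed plywood board lying on the table, 90 mm (its x) by 470 mm (its y), 10 mm thick. Origin: centre of its underside, z up. On top, flush: four round silver marks, 66 mm across, at rack y = -135, -45, 45, 135 mm, x = 0. A fixed stop block at each end of the row, one yellow, one black (same size, at the other end); which is at which end varies.
- stop_yellow: fixed yellow block, 70 x 30 mm, 20 mm tall, standing on the rack board at rack y = +205 or -205 mm (x = 0); it marks the light end of the row. Origin: centre of its underside, 10 mm above the table. The four marks lie 70, 160, 250 and 340 mm from its centre.
- tray: fixed shallow red returns tray, 100 x 100 mm, floor 3 mm thick, with a lip 4 mm wide and 10 mm tall all round (inside 92 x 92 mm), on the table among the tubs. Origin: centre of its underside, z up.
- mug: bystander: white mug, 80 mm across, 95 mm tall, standing on the table off the +y end of the rack. Origin: centre of its underside.
- tape_roll: bystander: orange roll of tape lying flat on the table off the -y end of the rack, 90 mm across, 25 mm tall. Origin: centre of its underside.

How it is judged:
At the end, for the whole second after the job is handed in: Full white, sky, royal, navy tubs stand on marks 1 to 4 counted from the yellow stop, each within 13 mm along and across the rack; the empty white tub stands flat in the red tray, within 20 mm of its middle; all upright (0.08 rad), released, at rest (horizontal distance between tub_white_2 and stop_yellow between 0.057 and 0.083 m and x of tub_white_2 in the frame of rack between -0.013 and 0.013 m and y of tub_white_2 in the frame of rack between -0.15 and 0.15 m and z of tub_white_2 in the frame of rack between 0.005 and 0.015 m and angle between each of tub_white_2, tub_sky, tub_royal, tub_navy, tub_white_1's own z axis and vertical below 0.08 rad and linear speed of each of tub_white_2, tub_sky, tub_royal, tub_navy, tub_white_1 below 0.02 m/s and horizontal distance between tub_sky and stop_yellow between 0.147 and 0.173 m and x of tub_sky in the frame of rack between -0.013 and 0.013 m and y of tub_sky in the frame of rack between -0.15 and 0.15 m and z of tub_sky in the frame of rack between 0.005 and 0.015 m and horizontal distance between tub_royal and stop_yellow between 0.237 and 0.263 m and x of tub_royal in the frame of rack between -0.013 and 0.013 m and y of tub_royal in the frame of rack between -0.15 and 0.15 m and z of tub_royal in the frame of rack between 0.005 and 0.015 m and horizontal distance between tub_navy and stop_yellow between 0.327 and 0.353 m and x of tub_navy in the frame of rack between -0.013 and 0.013 m and y of tub_navy in the frame of rack between -0.15 and 0.15 m and z of tub_navy in the frame of rack between 0.005 and 0.015 m and x of tub_white_1 in the frame of tray between -0.02 and 0.02 m and y of tub_white_1 in the frame of tray between -0.02 and 0.02 m and z of tub_white_1 in the frame of tray between -0.001 and 0.007 m); the robot touches nothing.
It fails at once if the mug is shifted by more than 30 mm (distance of mug from where it was at the start of the episode above 0.03 m).
It fails at once if the tape roll is shifted by more than 30 mm (distance of tape_roll from where it was at the start of the episode above 0.03 m).
It also fails if it takes over 115 s, if anything falls off the work surface, if the arm or the gripper's body presses on something with over 40 N, if the wrist force passes 120 N, or if a joint passes its speed limit or range.

## Working session

There is one attempt and no reset: what is moved stays moved. The work goes in short steps, Python scripts to look and compute and a tool call to move; the robot and the scene stay as the last step left them, time stands still between calls to the robot, and variables do not carry over. Pictures are saved under pics/ and viewed, at most 14 in all, crops included, and the job is handed in when it is done.

Besides the shell and the picture viewer there is one more tool, called after "Request:" as name([rows], argument=value, ...), one row to a line, values as JSON. carry_out: Moves the arm, as the interface text tells. Its arguments: {"type":"object","properties":{"moves":{"type":"array","items":{"type":"array","items":{"type":"array","items":{"type":"number"}}}},"claw":{"type":"number"},"squeeze":{"type":"number"}},"required":["moves"]}

```bash
mkdir -p pics; ls
python3 - <<'E'
from plant import *
import cv2,numpy as np
s=state();print({k:np.round(v,3).tolist() for k,v in s.items()})
try: print(grip_point_offset)
except Exception as e: print(e)
for c in("top","scene"):
    d=camera(c);cv2.imwrite(f"pics/{c}0.png",d["img"][:,:,::-1])
    print(c,np.round(d["tvec"],3),np.round(d["rvec"],3))
    for n in("tub_white_1","tub_sky","tub_royal","tub_navy","rack","stop_yellow","tray","mug","tape_roll"):
        print(n,[(round(r["confidence"],2),np.round(r["position"],3).tolist()) for r in tip_of(n,c)][:4])
print(state()["t"])
E
```

```text
pics
{'t': 0.0, 'joint_positions': [1.172, 0.537, -0.004, 1.539, 0.003, 1.067, -0.071], 'joint_velocities': [-0.001, -0.001, 0.001, -0.001, -0.0, 0.001, 0.001], 'effort': [0.001, -57.1, 0.991, -25.161, -0.056, 0.018, 0.0], 'tool_pos': [0.212, -0.614, 0.238], 'orientation': [[0.945, 0.327, -0.001], [0.327, -0.945, 0.002], [-0.0, -0.002, -1.0]], 'contact_force': [-0.278, 0.132, 0.259], 'ft_torque': [-0.009, 0.022, 0.077], 'gripper_force': 0.0, 'width': 0.088}
0.0187
top [0.014 0.546 1.111] [ 2.089 -2.127  0.188]
tub_white_1 [(0.9, [0.444, -0.312, 0.002]), (0.84, [0.422, -0.062, 0.002]), (0.72, [0.641, 0.039, -0.0])]
tub_sky [(0.54, [0.458, 0.197, 0.001])]
tub_royal [(0.66, [0.434, 0.317, 0.001])]
tub_navy [(0.65, [0.441, 0.077, 0.004])]
rack [(0.8, [0.642, 0.042, 0.002])]
stop_yellow [(0.5, [0.636, 0.246, 0.005])]
tray [(0.87, [0.44, -0.198, -0.005])]
mug [(0.71, [0.619, 0.422, 0.003])]
tape_roll [(0.77, [0.605, -0.431, -0.002]), (0.21, [0.622, 0.421, 0.003])]
scene [-0.494 -0.174  1.184] [ 2.382  0.581 -0.223]
tub_white_1 [(0.65, [0.446, -0.313, 0.004]), (0.33, [0.606, -0.429, -0.001]), (0.16, [0.644, 0.038, -0.002])]
tub_sky [(0.62, [0.461, 0.202, 0.002])]
tub_royal [(0.91, [0.428, 0.315, -0.001])]
tub_navy [(0.96, [0.437, 0.072, 0.0])]
rack [(0.66, [0.64, 0.037, -0.0])]
stop_yellow [(0.54, [0.64, 0.247, 0.011])]
tray [(0.65, [0.431, 0.317, -0.004]), (0.58, [0.445, -0.198, -0.0])]
mug [(0.68, [0.625, 0.42, -0.003]), (0.55, [0.442, -0.196, 0.004])]
tape_roll [(0.68, [0.606, -0.431, -0.002]), (0.53, [0.444, -0.196, 0.001])]
1.0
```

View pics/top0.png

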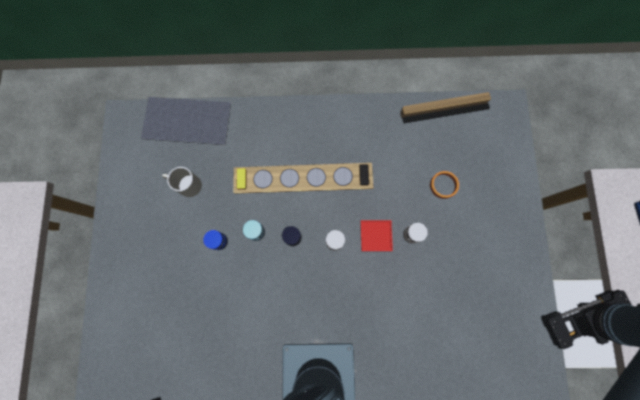

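```bash
cat > h.py <<'E'
from plant import *
import cv2,numpy as np
def px(d,p): return cv2.projectPoints(np.float64([p]),d["rvec"],d["tvec"],np.array([[d["fx"],0,d["cx"]],[0,d["fy"],d["cy"]],[0,0,1]]),None)[0].ravel()
def back(d,u,z):
    R=cv2.Rodrigues(np.float64(d["rvec"]))[0];c=-R.T@np.ravel(d["tvec"])
    r=R.T@np.array([(u[0]-d["cx"])/d["fx"],(u[1]-d["cy"])/d["fy"],1]);return c+r*(z-c[2])/r[2]
E
python3 - <<'E'
from h import *
d=camera("top");im=d["img"];hsv=cv2.cvtColor(im,cv2.COLOR_RGB2HSV)
# lids: threshold not known per colour; use HoughCircles at lid scale
g=cv2.cvtColor(im,cv2.COLOR_RGB2GRAY)
R=d["fx"]*0.029/(1.11-.08)
print("fx",d["fx"],"R",R)
c=cv2.HoughCircles(cv2.resize(g,None,fx=3,fy=3,interpolation=cv2.INTER_CUBIC),cv2.HOUGH_GRADIENT,1.2,60,param1=120,param2=30,minRadius=int(3*R-8),maxRadius=int(3*R+10))
for x,y,r in c[0]:
    u=((x+.5)/3-.5,(y+.5)/3-.5);print(np.round(u,1),round(r/3,1),"z80",np.round(back(d,u,.08)[:2],3),"z10",np.round(back(d,u,.01)[:2],3))
# rack region and stops
for n in("rack","stop_yellow","tray"):
    m=silhouettes(n,"top")[0]["region"].astype(np.uint8)
    r=cv2.minAreaRect(cv2.findNonZero(m));b=cv2.boxPoints(r)
    z={"rack":.01,"stop_yellow":.03,"tray":.01}[n]
    P=np.array([back(d,q,z)[:2] for q in b]);print(n,np.round(P,3).tolist(),np.round(P.mean(0),4))
E
```

```text
fx 364.6719405811873 R 10.26746240471304
[335.1 239.1] 9.5 z80 [ 0.423 -0.063] z10 [ 0.43  -0.066]
[251.9 229.1] 9.2 z80 [0.459 0.193] z10 [0.468 0.206]
[179.1 177.9] 13.1 z80 [0.627 0.429] z10 [0.647 0.457]
[417.9 231.1] 10.0 z80 [ 0.443 -0.316] z10 [ 0.451 -0.335]
[444.3 184.3] 12.2 z80 [ 0.588 -0.409] z10 [ 0.605 -0.434]
rack [[0.681, 0.277], [0.688, -0.197], [0.594, -0.195], [0.586, 0.271]] [0.6373 0.0388]
stop_yellow [[0.671, 0.255], [0.67, 0.229], [0.598, 0.227], [0.599, 0.254]] [0.6346 0.2412]
tray [[0.491, -0.153], [0.489, -0.25], [0.391, -0.245], [0.393, -0.148]] [ 0.441 -0.199]
```

The top view shows the rack at (235–372, 165–192). The yellow stop is at its left end (241,179), which is +y, and the black stop is at (364,175). The tubs form a row: royal (214,240), sky (252,229), navy (291,236), white (335,239) and white (417,232), with the red tray at (376,236). This matches the networks. Next I measure the marks and refine the tubs.

Run:
```python
from h import *
d=camera("top");im=d["img"];hsv=cv2.cvtColor(im,cv2.COLOR_RGB2HSV)
m=silhouettes("rack","top")[0]["region"].astype(np.uint8)
x,y,w,h=cv2.boundingRect(m);box=np.zeros_like(m);box[y+3:y+h-3,x:x+w]=1
a=((hsv[:,:,1]<70)&(hsv[:,:,2]>90)&(box>0)).astype(np.uint8)
n,_,st,ce=cv2.connectedComponentsWithStats(a)
for i in range(1,n):
    if st[i,4]>100: print("mark",st[i],np.round(back(d,ce[i],.01),4))
for nm in("tub_white_1","tub_sky","tub_royal","tub_navy"):
  for r in silhouettes(nm,"top"):
    k=r["region"]
    if r["confidence"]<.4: continue
    (c,rad)=cv2.minEnclosingCircle(cv2.findNonZero(k.astype(np.uint8)))
    print(nm,round(r["confidence"],2),np.round(c,1),round(rad,1),k.sum(),"z80",np.round(back(d,c,.08)[:2],3))
```

```text
mark [233 166  52  24 119] [0.6678 0.2212 0.01  ]
mark [306 167  21  21 337] [ 0.6404 -0.0072  0.01  ]
mark [333 166  21  21 344] [ 0.6412 -0.0972  0.01  ]
mark [253 169  21  20 332] [0.638  0.1727 0.01  ]
mark [279 168  21  20 334] [0.6393 0.0828 0.01  ]
tub_white_1 0.8 [414.5 232.5] 12.3 396 z80 [ 0.439 -0.306]
tub_white_1 0.71 [334.7 239.8] 10.3 315 z80 [ 0.421 -0.062]
tub_sky 0.73 [253.9 230.6] 11.0 331 z80 [0.454 0.186]
tub_royal 0.57 [215.1 240.5] 12.2 393 z80 [0.425 0.306]
tub_navy 0.79 [291.  235.7] 10.2 307 z80 [0.436 0.072]
```

Request:
carry_out([
  [[50, 65, -10, 0, 0, 0.15], [85, 115, -20, 0, 0, 0.3], [120, 165, -30, 0, 0, 0.45], [150, 210, -40, 0, 0, 0.6], [180, 250, -50, 0, 0, 0.75]],
], claw=1)

```text
t: 2.0
tool_pos: [0.3576, -0.4125, 0.2001]
orientation: [[0.464, 0.886, 0.001], [0.886, -0.464, -0.001], [-0.0, 0.001, -1.0]]
contact_force: [1.4, 0.0, -0.2]
width: 0.088
gripper_force: 0.0
```

Request:
carry_out([
  [[0, 0, 0, 0, 0, 0], [0, 0, 0, 0, 0, 0]],
])

```text
t: 2.2
tool_pos: [0.3574, -0.4133, 0.2]
orientation: [[0.467, 0.884, -0.0], [0.884, -0.467, 0.0], [0.0, -0.0, -1.0]]
contact_force: [0.3, -0.2, -0.5]
width: 0.0884
gripper_force: 0.0
```

Request:
carry_out([
  [[30, 33, -15, 0, 0, 0.14], [60, 66, -30, 0, 0, 0.28], [87, 99, -50, 0, 0, 0.4], [87, 99, -50, 0, 0, 0.486], [87, 99, -50, 0, 0, 0.486]],
])

```text
t: 2.7
tool_pos: [0.4435, -0.3159, 0.1496]
orientation: [[0.002, 1.0, -0.001], [1.0, -0.002, -0.0], [-0.0, -0.001, -1.0]]
contact_force: [0.3, -0.4, -0.0]
width: 0.0884
gripper_force: 0.0
```

Run:
```python
from h import *
s=state();print(np.round(s["tool_pos"],4),np.round(s["orientation"],3).tolist(),np.round(s["joint_positions"],2))
d=camera("wrist");cv2.imwrite("pics/w0.png",d["img"][:,:,::-1])
for r in tip_of("tub_white_1","wrist"):print(round(r["confidence"],2),np.round(r["position"],3))
for r in tip_of("tray","wrist"):print("tray",round(r["confidence"],2),np.round(r["position"],3))
```

```text
[ 0.4435 -0.3159  0.1496] [[0.002, 1.0, -0.001], [1.0, -0.002, -0.0], [-0.0, -0.001, -1.0]] [ 0.81  0.5  -0.36  1.87  0.24  0.81  0.33]
tray 0.8 [ 0.437 -0.199  0.001]
```

View pics/w0.png

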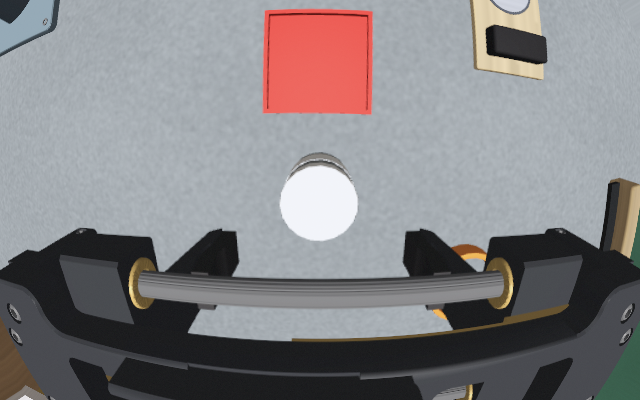

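The wrist view shows the white lid at (319,203), radius 39 px, centred between the fingers. The tray is at (318,62). I'll turn both into world positions.

```bash
cat >> h.py <<'E'
def wback(d,s,u,z):
    H=np.array(d["hand_eye"]);v=np.array([(u[0]-d["cx"]),(u[1]-d["cy"])]);r=np.hypot(*v);th=r/d["fx"]
    ray=np.r_[v/r*np.sin(th),np.cos(th)];R=np.array(s["orientation"])
    o=R@H[:3,3]+s["tool_pos"];w=R@H[:3,:3]@ray;return o+w*(z-o[2])/w[2]
E
python3 - <<'E'
from h import *
s=state();d=camera("wrist")
for u,z in(((319,203),.08),((318,62),.01)):print(np.round(wback(d,s,u,z),4))
E
```

```text
[ 0.4416 -0.3131  0.08  ]
[ 0.4414 -0.201   0.01  ]
```

Request:
carry_out([
  [[-1, 3, -40, 0, 0, 0], [-1, 3, -80, 0, 0, 0], [-1, 3, -105, 0, 0, 0], [-1, 3, -118, 0, 0, 0], [-1, 3, -118, 0, 0, 0]],
])

```text
t: 3.4
tool_pos: [0.4416, -0.3124, 0.031]
orientation: [[0.004, 1.0, -0.002], [1.0, -0.004, 0.001], [0.001, -0.002, -1.0]]
contact_force: [-0.9, 0.1, 1.0]
width: 0.0884
gripper_force: 0.0
```

Request:
carry_out([
  [[0, 0, 0, 0, 0, 0], [0, 0, 0, 0, 0, 0], [0, 0, 0, 0, 0, 0], [0, 0, 0, 0, 0, 0], [0, 0, 0, 0, 0, 0]],
], claw=0, squeeze=25)

```text
t: 3.9
tool_pos: [0.4432, -0.3124, 0.0328]
orientation: [[0.002, 1.0, 0.001], [1.0, -0.002, -0.001], [-0.001, 0.001, -1.0]]
contact_force: [-1.9, -0.1, 6.8]
width: 0.0576
gripper_force: 25.0
```

Request:
carry_out([
  [[0, 0, 30, 0, 0, 0], [0, 0, 70, 0, 0, 0], [0, 0, 100, 0, 0, 0], [0, 0, 120, 0, 0, 0], [0, 0, 120, 0, 0, 0]],
])

```text
t: 4.4
tool_pos: [0.4444, -0.3131, 0.1547]
orientation: [[0.002, 1.0, 0.004], [1.0, -0.002, -0.003], [-0.003, 0.004, -1.0]]
contact_force: [0.6, -0.2, -1.2]
width: 0.0576
gripper_force: 25.0
```

Request:
carry_out([
  [[0, 0, 0, 0, 0, 0], [0, 0, 0, 0, 0, 0], [0, 0, 0, 0, 0, 0]],
])

```text
t: 4.7
tool_pos: [0.442, -0.3116, 0.1506]
orientation: [[0.002, 1.0, -0.002], [1.0, -0.002, 0.001], [0.001, -0.002, -1.0]]
contact_force: [-0.6, 0.4, -0.3]
width: 0.0576
gripper_force: 25.0
```

Request:
carry_out([
  [[-1, 40, 0, 0, 0, 0], [-2, 80, 0, 0, 0, 0], [-2, 112, 0, 0, 0, 0], [-2, 112, 0, 0, 0, 0], [-2, 112, -30, 0, 0, 0]],
])

```text
t: 5.2
tool_pos: [0.4433, -0.2003, 0.1238]
orientation: [[0.0, 1.0, 0.005], [1.0, -0.0, -0.002], [-0.002, 0.005, -1.0]]
contact_force: [-0.6, -0.7, -1.0]
width: 0.0573
gripper_force: 25.0
```

Request:
carry_out([
  [[0, 0, -40, 0, 0, 0], [0, 0, -65, 0, 0, 0], [0, 0, -80, 0, 0, 0], [0, 0, -80, 0, 0, 0], [0, 0, -80, 0, 0, 0]],
])

```text
t: 5.7
tool_pos: [0.4406, -0.2003, 0.0418]
orientation: [[0.002, 1.0, -0.001], [1.0, -0.002, 0.0], [0.0, -0.001, -1.0]]
contact_force: [-0.2, 1.0, 0.1]
width: 0.0572
gripper_force: 25.0
```

Request:
carry_out([
  [[0, 0, -3, 0, 0, 0], [0, 0, -6, 0, 0, 0], [0, 0, -6, 0, 0, 0]],
])

```text
t: 6.0
tool_pos: [0.4409, -0.2003, 0.0362]
orientation: [[0.002, 1.0, 0.0], [1.0, -0.002, -0.0], [-0.0, 0.0, -1.0]]
contact_force: [-0.3, 0.0, 0.3]
width: 0.0577
gripper_force: 25.0
```

Request:
carry_out([
  [[0, 0, 0, 0, 0, 0], [0, 0, 0, 0, 0, 0], [0, 0, 0, 0, 0, 0], [0, 0, 0, 0, 0, 0], [0, 0, 0, 0, 0, 0]],
], claw=1)

```text
t: 6.5
tool_pos: [0.4408, -0.2001, 0.036]
orientation: [[0.002, 1.0, 0.0], [1.0, -0.002, -0.0], [-0.0, 0.0, -1.0]]
contact_force: [-1.0, -0.3, -0.4]
width: 0.0882
gripper_force: 0.0
```

Request:
carry_out([
  [[0, 0, 20, 0, 0, 0], [0, 0, 60, 0, 0, 0], [0, 0, 100, 0, 0, 0], [-10, 46, 114, 0, 0, 0], [-18, 92, 114, 0, 0, 0]],
])

```text
t: 7.0
tool_pos: [0.4242, -0.1083, 0.1523]
orientation: [[0.006, 1.0, 0.005], [1.0, -0.006, -0.002], [-0.002, 0.005, -1.0]]
contact_force: [0.8, 1.1, 0.2]
width: 0.0882
gripper_force: 0.0
```

Request:
carry_out([
  [[0, 46, 0, 0, 0, 0], [0, 46, 0, 0, 0, 0]],
])

```text
t: 7.2
tool_pos: [0.4227, -0.0563, 0.1505]
orientation: [[-0.007, 1.0, 0.001], [1.0, 0.007, 0.002], [0.002, 0.001, -1.0]]
contact_force: [-0.7, 0.4, -0.1]
width: 0.0879
gripper_force: 0.0
```

```bash
cat > look.py <<'E'
from h import *
s=state();print("tcp",np.round(s["tool_pos"],4))
d=camera("wrist");g=cv2.cvtColor(d["img"],cv2.COLOR_RGB2GRAY)
c=cv2.HoughCircles(g[110:270,200:440],cv2.HOUGH_GRADIENT,1,80,param1=100,param2=18,minRadius=33,maxRadius=45)
for x,y,r in (c[0][:3] if c is not None else []): print((x+200,y+110,r),np.round(wback(d,s,(x+200,y+110),.08),4))
d=camera("top")
for r in tip_of("tub_white_1","top"):print(round(r["confidence"],2),np.round(r["position"],3))
E
python3 look.py
```

```text
tcp [ 0.4227 -0.0563  0.1505]
(np.float32(321.5), np.float32(208.5), np.float32(39.9)) [ 0.4234 -0.0559  0.08  ]
0.69 [ 0.443 -0.204  0.004]
```

Request:
carry_out([
  [[0, 0, -40, 0, 0, 0], [0, 0, -80, 0, 0, 0], [0, 0, -105, 0, 0, 0], [0, 0, -118, 0, 0, 0], [0, 0, -118, 0, 0, 0]],
])

```text
t: 7.85
tool_pos: [0.4214, -0.0635, 0.0302]
orientation: [[0.004, 1.0, -0.004], [1.0, -0.004, -0.0], [-0.0, -0.004, -1.0]]
contact_force: [-1.0, 0.7, 0.8]
width: 0.088
gripper_force: 0.0
```

Request:
carry_out([
  [[0, 0, 0, 0, 0, 0], [0, 0, 0, 0, 0, 0], [0, 0, 0, 0, 0, 0], [0, 0, 0, 0, 0, 0], [0, 0, 0, 0, 0, 0]],
], claw=0, squeeze=30)

```text
t: 8.35
tool_pos: [0.4234, -0.0623, 0.0326]
orientation: [[0.002, 1.0, 0.001], [1.0, -0.002, -0.0], [-0.0, 0.001, -1.0]]
contact_force: [0.5, -1.2, 5.4]
width: 0.0578
gripper_force: 30.0
```

Request:
carry_out([
  [[0, 0, 30, 0, 0, 0], [0, 0, 70, 0, 0, 0], [0, 0, 100, 0, 0, 0], [0, 0, 120, 0, 0, 0], [0, 0, 120, 0, 0, 0]],
])

```text
t: 8.85
tool_pos: [0.4241, -0.0624, 0.154]
orientation: [[0.002, 1.0, 0.004], [1.0, -0.002, -0.001], [-0.001, 0.004, -1.0]]
contact_force: [0.7, -0.5, -3.8]
width: 0.0575
gripper_force: 30.0
```

Request:
carry_out([
  [[0, 0, 0, 0, 0, 0], [0, 0, 0, 0, 0, 0], [0, 0, 0, 0, 0, 0]],
])

```text
t: 9.15
tool_pos: [0.4218, -0.0619, 0.1508]
orientation: [[0.002, 1.0, -0.003], [1.0, -0.002, 0.0], [0.0, -0.003, -1.0]]
contact_force: [0.7, 0.4, -2.8]
width: 0.0576
gripper_force: 30.0
```

```bash
python3 look.py
```

```text
tcp [ 0.4218 -0.0619  0.1508]
0.51 [ 0.442 -0.203  0.004]
```

Request:
carry_out([
  [[25, 27, 0, 0, 0, 0], [55, 60, 0, 0, 0, 0], [85, 93, 0, 0, 0, 0], [115, 126, 0, 0, 0, 0], [145, 159, 0, 0, 0, 0]],
])

```text
t: 9.8
tool_pos: [0.5685, 0.0983, 0.1513]
orientation: [[0.002, 1.0, -0.001], [1.0, -0.002, -0.0], [-0.0, -0.001, -1.0]]
contact_force: [0.3, -0.4, -1.9]
width: 0.0572
gripper_force: 30.0
```

Request:
carry_out([
  [[30, 33, 0, 0, 0, 0], [58, 62, 0, 0, 0, 0], [71, 76, 0, 0, 0, 0], [71, 76, 0, 0, 0, 0], [71, 76, -10, 0, 0, 0]],
])

```text
t: 10.3
tool_pos: [0.639, 0.1729, 0.142]
orientation: [[0.002, 1.0, 0.001], [1.0, -0.002, -0.0], [-0.0, 0.001, -1.0]]
contact_force: [-0.8, 0.2, -3.2]
width: 0.058
gripper_force: 30.0
```

Request:
carry_out([
  [[0, 0, -35, 0, 0, 0], [0, 0, -65, 0, 0, 0], [0, 0, -85, 0, 0, 0], [0, 0, -90, 0, 0, 0], [0, 0, -90, 0, 0, 0]],
])

```text
t: 10.8
tool_pos: [0.6377, 0.1715, 0.051]
orientation: [[0.003, 1.0, -0.002], [1.0, -0.003, -0.001], [-0.001, -0.002, -1.0]]
contact_force: [-0.3, -0.1, -3.3]
width: 0.0579
gripper_force: 30.0
```

Request:
carry_out([
  [[0, 1, -5, 0, 0, 0], [0, 1, -9, 0, 0, 0], [0, 1, -9, 0, 0, 0]],
])

```text
t: 11.1
tool_pos: [0.6387, 0.1739, 0.0431]
orientation: [[0.002, 1.0, 0.0], [1.0, -0.002, -0.0], [-0.0, 0.0, -1.0]]
contact_force: [-0.5, 1.5, -2.8]
width: 0.0577
gripper_force: 30.0
```

Request:
carry_out([
  [[0, 0, 0, 0, 0, 0], [0, 0, 0, 0, 0, 0], [0, 0, 0, 0, 0, 0], [0, 0, 0, 0, 0, 0], [0, 0, 0, 0, 0, 0]],
], claw=1)

```text
t: 11.6
tool_pos: [0.6389, 0.174, 0.0432]
orientation: [[0.002, 1.0, 0.0], [1.0, -0.002, 0.0], [0.0, 0.0, -1.0]]
contact_force: [-0.6, 0.2, -0.3]
width: 0.0879
gripper_force: 0.0
```

Request:
carry_out([
  [[0, 0, 20, 0, 0, 0], [0, 0, 60, 0, 0, 0], [0, 0, 100, 0, 0, 0], [-40, 8, 108, 0, 0, 0], [-85, 15, 108, 0, 0, 0]],
])

```text
t: 12.1
tool_pos: [0.5552, 0.1897, 0.1533]
orientation: [[0.004, 1.0, 0.005], [1.0, -0.004, 0.002], [0.002, 0.005, -1.0]]
contact_force: [0.1, 0.2, 0.1]
width: 0.0881
gripper_force: 0.0
```

Request:
carry_out([
  [[-45, 5, 0, 0, 0, 0], [-80, 11, 0, 0, 0, 0], [-95, 11, 0, 0, 0, 0], [-95, 11, 0, 0, 0, 0], [-95, 11, 0, 0, 0, 0]],
])

```text
t: 12.6
tool_pos: [0.4598, 0.1999, 0.1514]
orientation: [[0.002, 1.0, 0.001], [1.0, -0.002, 0.0], [0.0, 0.001, -1.0]]
contact_force: [0.7, -0.9, 0.0]
width: 0.088
gripper_force: 0.0
```

```bash
python3 look.py
```

```text
tcp [0.4598 0.1999 0.1514]
(np.float32(320.5), np.float32(208.5), np.float32(38.7)) [0.4597 0.2    0.08  ]
0.66 [ 0.443 -0.199  0.004]
0.63 [0.637 0.173 0.014]
```

Request:
carry_out([
  [[0, 0, -40, 0, 0, 0], [0, 0, -80, 0, 0, 0], [0, 0, -105, 0, 0, 0], [0, 0, -119, 0, 0, 0], [0, 0, -119, 0, 0, 0]],
])

```text
t: 13.25
tool_pos: [0.4583, 0.1995, 0.0305]
orientation: [[0.002, 1.0, -0.002], [1.0, -0.002, -0.001], [-0.001, -0.002, -1.0]]
contact_force: [0.4, -0.2, 0.9]
width: 0.0882
gripper_force: 0.0
```

Request:
carry_out([
  [[0, 0, 0, 0, 0, 0], [0, 0, 0, 0, 0, 0], [0, 0, 0, 0, 0, 0], [0, 0, 0, 0, 0, 0], [0, 0, 0, 0, 0, 0]],
], claw=0)

```text
t: 13.75
tool_pos: [0.4595, 0.2001, 0.0328]
orientation: [[0.002, 1.0, 0.002], [1.0, -0.002, 0.0], [0.0, 0.002, -1.0]]
contact_force: [0.4, -1.0, 6.4]
width: 0.0574
gripper_force: 30.0
```

Request:
carry_out([
  [[0, 0, 30, 0, 0, 0], [0, 0, 70, 0, 0, 0], [0, 0, 100, 0, 0, 0], [0, 0, 120, 0, 0, 0], [0, 0, 120, 0, 0, 0]],
])

```text
t: 14.25
tool_pos: [0.4601, 0.2005, 0.1542]
orientation: [[0.002, 1.0, 0.004], [1.0, -0.002, 0.002], [0.002, 0.004, -1.0]]
contact_force: [0.1, 0.2, -2.1]
width: 0.0574
gripper_force: 30.0
```

Request:
carry_out([
  [[25, -16, 0, 0, 0, 0], [60, -39, 0, 0, 0, 0], [95, -62, 0, 0, 0, 0], [130, -85, 0, 0, 0, 0], [155, -101, 0, 0, 0, 0]],
])

```text
t: 14.75
tool_pos: [0.6149, 0.0959, 0.1497]
orientation: [[0.004, 1.0, -0.002], [1.0, -0.004, -0.002], [-0.002, -0.002, -1.0]]
contact_force: [0.8, 0.4, -2.4]
width: 0.0574
gripper_force: 30.0
```

Request:
carry_out([
  [[12, -8, 0, 0, 0, 0], [24, -16, 0, 0, 0, 0], [24, -16, 0, 0, 0, 0], [24, -16, 0, 0, 0, 0]],
])

```text
t: 15.15
tool_pos: [0.6362, 0.084, 0.151]
orientation: [[0.001, 1.0, -0.002], [1.0, -0.001, 0.0], [0.0, -0.002, -1.0]]
contact_force: [-0.3, 1.4, -2.6]
width: 0.0571
gripper_force: 30.0
```

Request:
carry_out([
  [[1, 0, -40, 0, 0, 0], [1, 0, -75, 0, 0, 0], [1, 0, -95, 0, 0, 0], [1, 0, -104, 0, 0, 0], [1, 0, -108, 0, 0, 0]],
])

```text
t: 15.65
tool_pos: [0.6376, 0.084, 0.0434]
orientation: [[0.001, 1.0, -0.002], [1.0, -0.001, 0.0], [0.0, -0.002, -1.0]]
contact_force: [-0.2, -0.7, -1.4]
width: 0.0577
gripper_force: 30.0
```

Request:
carry_out([
  [[0, 0, 0, 0, 0, 0], [0, 0, 0, 0, 0, 0]],
])

```text
t: 15.85
tool_pos: [0.6395, 0.0835, 0.0453]
orientation: [[0.002, 1.0, 0.002], [1.0, -0.002, 0.0], [0.0, 0.002, -1.0]]
contact_force: [0.3, -0.3, -3.2]
width: 0.0575
gripper_force: 30.0
```

Request:
carry_out([
  [[0, 0, 0, 0, 0, 0], [0, 0, 0, 0, 0, 0], [0, 0, 0, 0, 0, 0], [0, 0, 0, 0, 0, 0], [0, 0, 0, 0, 0, 0]],
], claw=1)

```text
t: 16.35
tool_pos: [0.6389, 0.0829, 0.0442]
orientation: [[0.002, 1.0, 0.0], [1.0, -0.002, 0.0], [0.0, 0.0, -1.0]]
contact_force: [0.8, 0.2, 0.5]
width: 0.0879
gripper_force: 0.0
```

Request:
carry_out([
  [[0, 0, 20, 0, 0, 0], [0, 0, 60, 0, 0, 0], [0, 0, 100, 0, 0, 0], [-30, 33, 108, 0, 0, 0], [-60, 67, 108, 0, 0, 0]],
])

```text
t: 16.85
tool_pos: [0.5802, 0.15, 0.1543]
orientation: [[0.006, 1.0, 0.005], [1.0, -0.006, 0.001], [0.001, 0.005, -1.0]]
contact_force: [0.4, 1.8, 0.1]
width: 0.088
gripper_force: 0.0
```

Request:
carry_out([
  [[-32, 36, 0, 0, 0, 0], [-64, 72, 0, 0, 0, 0], [-96, 107, 0, 0, 0, 0], [-125, 140, 0, 0, 0, 0], [-148, 166, 0, 0, 0, 0]],
])

```text
t: 17.35
tool_pos: [0.4285, 0.3181, 0.1523]
orientation: [[-0.0, 1.0, -0.0], [1.0, 0.0, 0.001], [0.001, -0.0, -1.0]]
contact_force: [-0.5, 0.2, 0.2]
width: 0.0878
gripper_force: 0.0
```

Request:
carry_out([
  [[0, 0, 0, 0, 0, 0], [0, 0, 0, 0, 0, 0], [0, 0, 0, 0, 0, 0]],
])

```text
t: 17.65
tool_pos: [0.4318, 0.3147, 0.1519]
orientation: [[0.004, 1.0, 0.0], [1.0, -0.004, -0.001], [-0.001, 0.0, -1.0]]
contact_force: [0.8, -0.6, 0.7]
width: 0.0883
gripper_force: 0.0
```

```bash
python3 look.py
```

```text
tcp [0.4318 0.3147 0.1519]
(np.float32(319.5), np.float32(199.5), np.float32(38.8)) [0.431  0.3213 0.08  ]
0.74 [0.635 0.174 0.008]
0.65 [ 0.444 -0.201  0.004]
```

Request:
carry_out([
  [[-1, 4, -40, 0, 0, 0], [-1, 4, -80, 0, 0, 0], [-1, 4, -105, 0, 0, 0], [-1, 4, -119, 0, 0, 0], [-1, 4, -119, 0, 0, 0]],
])

```text
t: 18.3
tool_pos: [0.4292, 0.3188, 0.0316]
orientation: [[0.003, 1.0, -0.002], [1.0, -0.003, -0.002], [-0.002, -0.002, -1.0]]
contact_force: [-0.2, -0.7, 0.2]
width: 0.0882
gripper_force: 0.0
```

Request:
carry_out([
  [[0, 0, 0, 0, 0, 0], [0, 0, 0, 0, 0, 0], [0, 0, 0, 0, 0, 0], [0, 0, 0, 0, 0, 0], [0, 0, 0, 0, 0, 0]],
], claw=0)

```text
t: 18.8
tool_pos: [0.4306, 0.3203, 0.0339]
orientation: [[0.002, 1.0, 0.002], [1.0, -0.002, 0.001], [0.001, 0.002, -1.0]]
contact_force: [0.9, -1.0, 5.2]
width: 0.0574
gripper_force: 30.0
```

Request:
carry_out([
  [[0, 0, 30, 0, 0, 0], [0, 0, 70, 0, 0, 0], [0, 0, 100, 0, 0, 0], [0, 0, 125, 0, 0, 0], [0, 0, 125, 0, 0, 0]],
])

```text
t: 19.3
tool_pos: [0.431, 0.3211, 0.1607]
orientation: [[0.002, 1.0, 0.004], [1.0, -0.002, 0.003], [0.003, 0.004, -1.0]]
contact_force: [0.1, 0.2, -2.7]
width: 0.0572
gripper_force: 30.0
```

Request:
carry_out([
  [[15, -23, 0, 0, 0, 0], [39, -60, 0, 0, 0, 0], [63, -97, 0, 0, 0, 0], [87, -134, 0, 0, 0, 0], [111, -171, 0, 0, 0, 0]],
])

```text
t: 19.8
tool_pos: [0.5403, 0.1468, 0.156]
orientation: [[0.002, 1.0, -0.003], [1.0, -0.002, -0.001], [-0.001, -0.003, -1.0]]
contact_force: [0.1, 0.9, -3.0]
width: 0.0575
gripper_force: 30.0
```

Request:
carry_out([
  [[24, -37, 0, 0, 0, 0], [48, -74, 0, 0, 0, 0], [72, -111, 0, 0, 0, 0], [90, -140, 0, 0, 0, 0], [98, -154, 0, 0, 0, 0]],
])

```text
t: 20.3
tool_pos: [0.6389, -0.0098, 0.1555]
orientation: [[0.007, 1.0, -0.002], [1.0, -0.007, -0.002], [-0.002, -0.002, -1.0]]
contact_force: [-0.2, 0.3, -2.8]
width: 0.0573
gripper_force: 30.0
```

Request:
carry_out([
  [[0, 0, 0, 0, 0, 0], [0, 0, 0, 0, 0, 0], [0, 0, 0, 0, 0, 0], [0, 0, 0, 0, 0, 0], [0, 0, 0, 0, 0, 0]],
])

```text
t: 20.8
tool_pos: [0.6384, -0.0038, 0.1582]
orientation: [[0.0, 1.0, 0.0], [1.0, -0.0, 0.0], [0.0, 0.0, -1.0]]
contact_force: [-0.0, -0.9, -3.3]
width: 0.0576
gripper_force: 30.0
```

Request:
carry_out([
  [[1, -2, -40, 0, 0, 0], [1, -2, -80, 0, 0, 0], [1, -2, -100, 0, 0, 0], [1, -2, -110, 0, 0, 0], [1, -2, -114, 0, 0, 0]],
])

```text
t: 21.3
tool_pos: [0.6387, -0.0067, 0.0439]
orientation: [[0.002, 1.0, -0.003], [1.0, -0.002, -0.0], [-0.0, -0.003, -1.0]]
contact_force: [-12.2, -1.0, 20.4]
width: 0.0574
gripper_force: 30.0
```

Request:
carry_out([
  [[0, 0, 0, 0, 0, 0], [0, 0, 0, 0, 0, 0], [0, 0, 0, 0, 0, 0]],
])

```text
t: 21.6
tool_pos: [0.6408, -0.007, 0.0451]
orientation: [[0.002, 1.0, 0.002], [1.0, -0.002, 0.0], [0.0, 0.002, -1.0]]
contact_force: [-0.4, 0.3, -3.1]
width: 0.0575
gripper_force: 30.0
```

Request:
carry_out([
  [[0, 0, 0, 0, 0, 0], [0, 0, 0, 0, 0, 0], [0, 0, 0, 0, 0, 0], [0, 0, 0, 0, 0, 0], [0, 0, 0, 0, 0, 0]],
], claw=1)

```text
t: 22.1
tool_pos: [0.6398, -0.007, 0.0441]
orientation: [[0.002, 1.0, 0.0], [1.0, -0.002, -0.0], [-0.0, 0.0, -1.0]]
contact_force: [-0.5, -0.1, 0.0]
width: 0.0883
gripper_force: 0.0
```

Request:
carry_out([
  [[0, 0, 20, 0, 0, 0], [0, 0, 60, 0, 0, 0], [0, 0, 100, 0, 0, 0], [-35, 14, 108, 0, 0, 0], [-75, 30, 108, 0, 0, 0]],
])

```text
t: 22.6
tool_pos: [0.5663, 0.023, 0.1542]
orientation: [[0.004, 1.0, 0.005], [1.0, -0.004, 0.0], [0.001, 0.005, -1.0]]
contact_force: [-0.4, 1.1, -0.4]
width: 0.0884
gripper_force: 0.0
```

Request:
carry_out([
  [[-40, 16, 0, 0, 0, 0], [-80, 32, 0, 0, 0, 0], [-115, 45, 0, 0, 0, 0], [-127, 50, 0, 0, 0, 0], [-127, 50, 0, 0, 0, 0]],
])

```text
t: 23.1
tool_pos: [0.4368, 0.0734, 0.1522]
orientation: [[-0.0, 1.0, -0.0], [1.0, 0.0, -0.001], [-0.001, -0.0, -1.0]]
contact_force: [0.5, 0.0, -0.0]
width: 0.0882
gripper_force: 0.0
```

Request:
carry_out([
  [[0, 0, 0, 0, 0, 0], [0, 0, 0, 0, 0, 0], [0, 0, 0, 0, 0, 0]],
])

```text
t: 23.4
tool_pos: [0.439, 0.0726, 0.152]
orientation: [[0.003, 1.0, 0.001], [1.0, -0.003, 0.0], [0.0, 0.001, -1.0]]
contact_force: [-0.4, 0.6, 0.3]
width: 0.0885
gripper_force: 0.0
```

```bash
python3 look.py
```

```text
tcp [0.439  0.0726 0.152 ]
(np.float32(321.5), np.float32(197.5), np.float32(39.9)) [0.4396 0.0808 0.08  ]
0.85 [ 0.444 -0.204  0.002]
0.69 [0.635 0.176 0.009]
```

Request:
carry_out([
  [[0, 3, -40, 0, 0, 0], [0, 3, -80, 0, 0, 0], [0, 3, -105, 0, 0, 0], [0, 3, -119, 0, 0, 0], [0, 3, -119, 0, 0, 0]],
])

```text
t: 24.05
tool_pos: [0.4365, 0.0757, 0.0313]
orientation: [[0.002, 1.0, -0.004], [1.0, -0.002, -0.001], [-0.001, -0.004, -1.0]]
contact_force: [0.6, -0.4, 0.7]
width: 0.0884
gripper_force: 0.0
```

Request:
carry_out([
  [[0, 0, 0, 0, 0, 0], [0, 0, 0, 0, 0, 0], [0, 0, 0, 0, 0, 0], [0, 0, 0, 0, 0, 0], [0, 0, 0, 0, 0, 0]],
], claw=0)

```text
t: 24.55
tool_pos: [0.4387, 0.076, 0.0337]
orientation: [[0.002, 1.0, 0.002], [1.0, -0.002, 0.0], [0.0, 0.002, -1.0]]
contact_force: [0.3, -0.2, 6.3]
width: 0.0572
gripper_force: 30.0
```

Request:
carry_out([
  [[0, 0, 30, 0, 0, 0], [0, 0, 70, 0, 0, 0], [0, 0, 100, 0, 0, 0], [0, 0, 122, 0, 0, 0], [0, 0, 122, 0, 0, 0]],
])

```text
t: 25.05
tool_pos: [0.4392, 0.076, 0.1571]
orientation: [[0.003, 1.0, 0.005], [1.0, -0.003, 0.0], [0.0, 0.005, -1.0]]
contact_force: [-0.7, 0.3, -4.2]
width: 0.0573
gripper_force: 30.0
```

Request:
carry_out([
  [[20, -17, 0, 0, 0, 0], [50, -43, 0, 0, 0, 0], [82, -70, 0, 0, 0, 0], [114, -97, 0, 0, 0, 0], [146, -124, 0, 0, 0, 0]],
])

```text
t: 25.55
tool_pos: [0.5835, -0.0495, 0.1527]
orientation: [[0.002, 1.0, -0.003], [1.0, -0.002, -0.0], [-0.0, -0.003, -1.0]]
contact_force: [0.1, 1.2, -2.1]
width: 0.0573
gripper_force: 30.0
```

Request:
carry_out([
  [[30, -26, 0, 0, 0, 0], [50, -43, 0, 0, 0, 0], [57, -49, 0, 0, 0, 0], [57, -49, 0, 0, 0, 0], [57, -49, 0, 0, 0, 0]],
])

```text
t: 26.05
tool_pos: [0.6392, -0.0954, 0.1537]
orientation: [[0.0, 1.0, -0.003], [1.0, -0.0, 0.001], [0.001, -0.003, -1.0]]
contact_force: [0.5, -0.1, -2.3]
width: 0.0572
gripper_force: 30.0
```

Request:
carry_out([
  [[0, 0, 0, 0, 0, 0], [0, 0, 0, 0, 0, 0], [0, 0, 0, 0, 0, 0]],
])

```text
t: 26.35
tool_pos: [0.6404, -0.0965, 0.1552]
orientation: [[0.001, 1.0, -0.0], [1.0, -0.001, -0.0], [-0.0, -0.0, -1.0]]
contact_force: [0.5, 0.3, -2.4]
width: 0.0572
gripper_force: 30.0
```

Run:
```python
from h import *
d=camera("wrist");cv2.imwrite("pics/w1.png",d["img"][:,:,::-1])
```

```text
(no output)
```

View pics/w1.png

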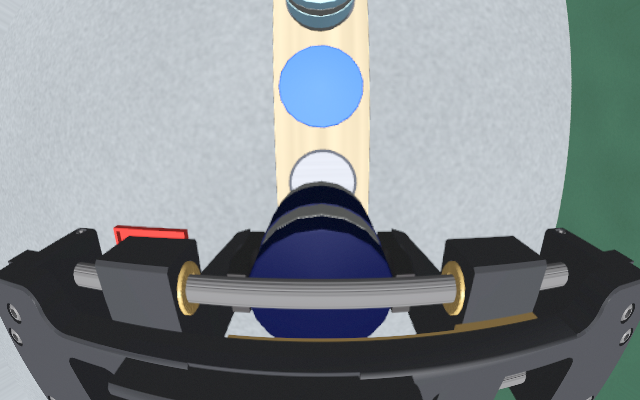

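Navy is held upright. Its mark shows at (323,180), and the royal tub stands on the board at (321,86). I'll place it and retreat.

Request:
carry_out([
  [[0, 0, -40, 0, 0, 0], [0, 0, -80, 0, 0, 0], [0, 0, -100, 0, 0, 0], [0, 0, -108, 0, 0, 0], [0, 0, -111, 0, 0, 0]],
])

```text
t: 26.9
tool_pos: [0.6405, -0.0969, 0.0438]
orientation: [[0.002, 1.0, -0.001], [1.0, -0.002, 0.0], [0.0, -0.001, -1.0]]
contact_force: [-4.1, 0.3, 4.4]
width: 0.0573
gripper_force: 30.0
```

Request:
carry_out([
  [[0, 0, 0, 0, 0, 0], [0, 0, 0, 0, 0, 0], [0, 0, 0, 0, 0, 0]],
])

```text
t: 27.2
tool_pos: [0.6417, -0.0972, 0.0452]
orientation: [[0.002, 1.0, 0.002], [1.0, -0.002, -0.0], [-0.0, 0.002, -1.0]]
contact_force: [-0.8, 0.3, -3.1]
width: 0.0574
gripper_force: 30.0
```

Request:
carry_out([
  [[0, 0, 0, 0, 0, 0], [0, 0, 0, 0, 0, 0], [0, 0, 0, 0, 0, 0], [0, 0, 0, 0, 0, 0], [0, 0, 0, 0, 0, 0]],
], claw=1)

```text
t: 27.7
tool_pos: [0.6409, -0.097, 0.0441]
orientation: [[0.002, 1.0, 0.0], [1.0, -0.002, -0.0], [-0.0, 0.0, -1.0]]
contact_force: [0.0, 0.1, 0.3]
width: 0.0879
gripper_force: 0.0
```

Request:
carry_out([
  [[0, 0, 20, 0, 0, 0], [0, 0, 60, 0, 0, 0], [0, 0, 105, 0, 0, 0], [-35, 0, 135, 0, 0, 0], [-80, 0, 145, 0, 0, 0]],
])

```text
t: 28.2
tool_pos: [0.5632, -0.0965, 0.1925]
orientation: [[0.002, 1.0, 0.007], [1.0, -0.002, -0.0], [-0.0, 0.007, -1.0]]
contact_force: [0.2, 0.0, -0.1]
width: 0.0881
gripper_force: 0.0
```

Request:
carry_out([
  [[-45, 0, 0, 0, 0, 0], [-90, 0, 0, 0, 0, 0], [-130, 0, 0, 0, 0, 0], [-130, 0, 0, 0, 0, 0], [-130, 0, 0, 0, 0, 0]],
])

```text
t: 28.7
tool_pos: [0.4308, -0.0974, 0.1895]
orientation: [[0.002, 1.0, 0.001], [1.0, -0.002, -0.001], [-0.001, 0.001, -1.0]]
contact_force: [0.9, -0.3, 0.2]
width: 0.0882
gripper_force: 0.0
```

Run:
```python
from h import *
for c in("top","scene"):
    d=camera(c);cv2.imwrite(f"pics/{c}1.png",d["img"][:,:,::-1])
    for n in("tub_white_1","tub_sky","tub_royal","tub_navy","mug","tape_roll"):
        print(c,n,[(round(r["confidence"],2),np.round(r["position"],3).tolist()) for r in tip_of(n,c)][:3])
cv2.imwrite("pics/top1c.png",cv2.resize(cv2.imread("pics/top1.png")[120:280,140:480],None,fx=2.3,fy=2.3,interpolation=cv2.INTER_CUBIC))
```

```text
top tub_white_1 [(0.88, [0.637, 0.176, 0.008]), (0.17, [0.64, 0.247, 0.007])]
top tub_sky []
top tub_royal [(0.84, [0.643, -0.009, 0.008])]
top tub_navy [(0.79, [0.643, -0.096, 0.012])]
top mug [(0.72, [0.623, 0.424, 0.003])]
top tape_roll [(0.51, [0.601, -0.43, -0.003])]
scene tub_white_1 [(0.84, [0.636, 0.175, 0.01]), (0.64, [0.443, -0.202, 0.005])]
scene tub_sky [(0.62, [0.64, 0.082, 0.01])]
scene tub_royal [(0.69, [0.638, -0.011, 0.007])]
scene tub_navy [(0.96, [0.64, -0.102, 0.009])]
scene mug [(0.93, [0.623, 0.424, -0.002]), (0.39, [0.639, 0.081, 0.008])]
scene tape_roll [(0.64, [0.605, -0.431, -0.001])]
```

View pics/top1c.png

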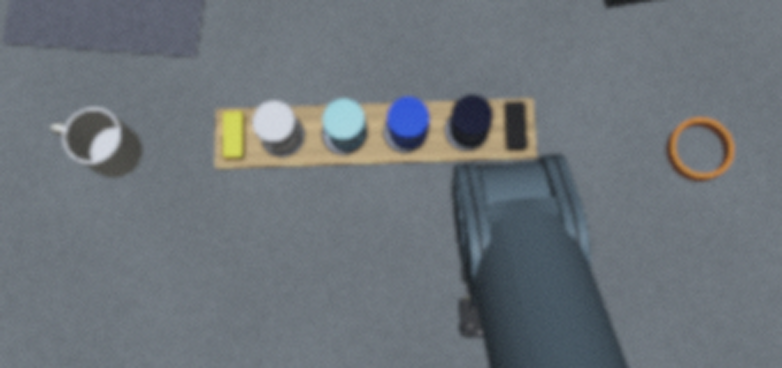

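View pics/scene1.png

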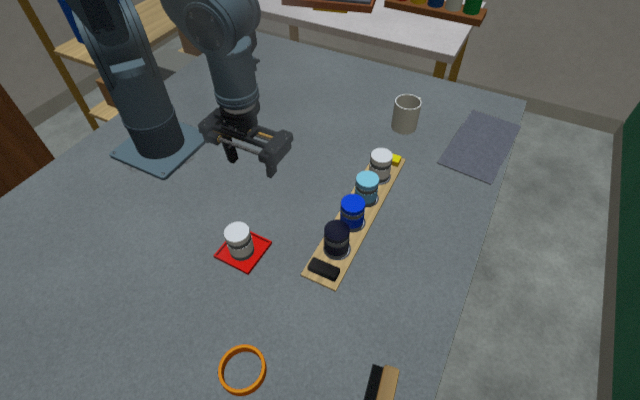

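The cropped top view shows white, sky, royal and navy at (274,122) to (470,120), in order from the yellow stop at (233,134). The scene view shows the other white tub upright in the red tray at (238,240). All four racked tubs are within about 5 mm of their marks, and the mug and tape roll have not moved.

```bash
python3 -c "
from plant import *
print(hand_in())"
```

```text
the job is handed in; nothing more can be done
None
```

The job is handed in: full white, sky, royal and navy stand on marks 1 to 4 from the yellow stop, all within about 5 mm by camera, and the empty white is upright in the red tray; no verdict came back.

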